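Open a locked hopper and tip in a tray of tube offcuts

TASK

Pull up the plunger knob on the feed hopper, slide the cover back to its open hole and let the pin snap in. Then carry the tray by its handle and tip all four steel offcuts into the open hopper. Stand the empty tray upright on the bench again, let go, and leave everything else on the bench where it is.

Things in the scene. Friction and masses are not known exactly. Their poses are not given: they have to be found in the camera images.
- hopper: grey feed hopper fixed to the bench, origin at bench level under the centre of its mouth. Box 220 mm (x) by 200 mm (y), walls 15 mm thick, 124 mm tall, inner floor at 30 mm. A steel frame, equally high, runs out from its -y side to y = -290 mm: the opened cover parks on it. A 30 mm wide rail with two holes 180 mm apart runs along its -x side at x = -125 mm. Turned by up to 0.2 rad
- mouth (a point): centre of the hopper's mouth, level with the top of its walls (124 mm up); axes as the hopper's. The opening is 190 mm in x by 170 mm in y
- cover (a joint): travel of the flat sheet-metal cover (226 x 186 mm, top 8 mm above the hopper walls): 0 m shut over the mouth, 0.180 m fully open at a stop, sliding along the hopper's -y. The open hole is at the stop. Sliding takes about 2 N once the pin is out; with the pin in a hole it is locked
- plunger (a joint): lift of the spring plunger: 0 m with the pin home in a hole, 0.016 m pulled right up. The pin clears the rail above 0.010 m; let go between holes it rests on the rail, at about 0.009 m. The spring pulls it down with 4 N at 0 and 8 N at 0.016. The pin has 2.5 mm of play each side in a hole
- knob (a point): middle of the plunger's black round pull knob, 31 mm across and 26 mm tall, with free space all round; on a tab of the cover at the hopper's -x side, 168 mm above the bench when the pin is home; it rises and slides with the plunger and cover. Below it are a slim barrel 18 mm across and the tab, 36 mm under this point
- tray: loose open sheet-metal tray, 0.3 kg, origin on its underside, x towards its pouring end. 106 mm wide in y, x from -104 to 107 mm, floor 4 mm thick, side and back walls 45 mm tall. The front has no wall: the last 47 mm of the floor rise by 20 degrees. The smooth offcuts slide out once it is pitched 45 to 60 degrees nose down
- handle (a point): middle of the tray's handle, a straight flat-sided bar across the tray, along its y: 16 mm thick in x, 22 mm tall, 100 mm clear between its two uprights. In the tray frame at x = -20, y = 0, z = 92 mm (bar top at 103); axes as the tray's. Close the fingers along the tray's x
- lip (a point): middle of the tray's front pouring edge, in the tray frame x = 107, y = 0, z = 21 mm
- square_a: square steel tube offcut, 62 mm long (its x), 36 mm square, about 0.1 kg, origin at its centre; lies in the tray at the start
- square_b: square steel tube offcut, 62 mm long (its x), 36 mm square, about 0.1 kg, origin at its centre; lies in the tray at the start
- round_a: round steel tube offcut, 62 mm long (its x), 36 mm in diameter, about 0.1 kg, origin at its centre; lies in the tray at the start
- round_b: round steel tube offcut, 62 mm long (its x), 36 mm in diameter, about 0.1 kg, origin at its centre; lies in the tray at the start
- spray_can: bystander: grey can, 54 mm across, 150 mm tall; origin on its underside; leave it where it is
- mallet: bystander: hammer lying flat; origin on its underside; leave it where it is
- wire_brush: bystander: brush lying flat; origin on its underside; leave it where it is
- magnet: bystander: grey square plate 80 x 80 x 22 mm; origin on its underside; leave it where it is
- wrench: bystander: wrench lying flat; origin on its underside; leave it where it is
Mind the look-alikes: they are no part of the job. What is shaped like the round_a but brown, pink or purple is not meant.

How it is judged:
On the way, in this order (a step that is already met when the one before it is completed fails the run):
1. the cover is at its open hole with the plunger pin home (value of joint cover above 0.175 m and value of joint plunger below 0.003 m), for 0.2 s.
2. all four offcuts are inside the hopper, with the cover still locked open (all of step 1 and x of square_a in the frame of mouth between -0.095 and 0.095 m and y of square_a in the frame of mouth between -0.085 and 0.085 m and z of square_a in the frame of mouth between -0.13 and -0.01 m and x of square_b in the frame of mouth between -0.095 and 0.095 m and y of square_b in the frame of mouth between -0.085 and 0.085 m and z of square_b in the frame of mouth between -0.13 and -0.01 m and x of round_a in the frame of mouth between -0.095 and 0.095 m and y of round_a in the frame of mouth between -0.085 and 0.085 m and z of round_a in the frame of mouth between -0.13 and -0.01 m and x of round_b in the frame of mouth between -0.095 and 0.095 m and y of round_b in the frame of mouth between -0.085 and 0.085 m and z of round_b in the frame of mouth between -0.13 and -0.01 m), for 0.2 s.
At the end, for the whole second after the job is handed in: All four offcuts rest inside the hopper, centres at least 10 mm below the top of its walls; cover open (over 175 mm) with the plunger pin home (lift under 3 mm); the tray stands still and upright on the bench (tilt under 0.1 rad, underside within 8 mm of it) (all of step 2 and angle between tray's own z axis and vertical below 0.1 rad and height (world z) of tray between -0.008 and 0.008 m and linear speed of tray below 0.03 m/s and linear speed of each of square_a, square_b, round_a, round_b below 0.05 m/s); the robot touches nothing.
It fails at once if a bystander is pushed more than 40 mm from its place (distance of any of spray_can, mallet, wire_brush, magnet, wrench from where it was at the start of the episode above 0.04 m).
It fails at once if the can is knocked over (angle between spray_can's own z axis and vertical above 0.5 rad).
It also fails if it takes over 67 s, if anything falls off the work surface, if the arm or the gripper's body presses on something with over 40 N, if the wrist force passes 120 N, or if a joint passes its speed limit or range.

ROBOT

A 6-joint arm with a two-finger parallel gripper is mounted at the origin on the work surface. World frame = base frame: x ahead of the robot, y to its left, z up, the work surface at z = 0. Lengths are in m, angles in rad, forces in N, time in s.
With the tool pointing down it reaches from about 0.425 to 0.95 m from the base axis. Payload 3.5 kg.
Tool frame: the origin (TCP) lies at the centre of the arm's flange, where the gripper is bolted on; the fingertips stand 173 mm ahead of it and the grasp point (between the pads) lies 155 mm ahead of it (ctrl.tcp_to_grasp is the distance from the TCP to the grasp point, in m); z points along the fingers, x is the direction in which the jaws open and shut, and the axes are right-handed (so a half turn about z gives the same grasp; the last joint's range is limited). The gripper opens to 85 mm and grips with 20 to 120 N. Pads are 22 mm wide; open, the fingers measure 114 mm over their backs; the gripper's body (76 mm by 85 mm) begins 54 mm behind the grasp point. The pads swing forward as they close: fully open they stand 13 mm farther back than shut.
Start: joints at [-1.413, 0.286, 1.577, -0, 1.279, -0.15], TCP at [0.205, -0.643, 0.405] pointing down, gripper open.
Joint ranges: [-2.77, 2.77], [-0.9, 2.22], [0.21, 2.48], [-1.53, 4.67], [0.24, 2.81], [-2.84, 2.84]. Speed limits (rad/s): [2.79, 2.79, 3.14, 3.14, 3.14, 3.14].

INTERFACE

Orientations are given as a unit quaternion [x, y, z, w].
In Python, from plant import readout, imaging, ctrl, spotter gives the robot as it stands.
- The arm moves only by the tool apply_moves, never from a script. Its argument "steps" is a list of rows, each an object of numbers: "tx", "ty", "tz": the shift along the tool's x, y, z in mm; "wx", "wy", "wz": the turn, a rotation vector about the tool's x, y, z in rad. In form: [{"tx": .., "ty": .., "tz": .., "wx": .., "wy": .., "wz": ..}, ...]. A call has 1 to 12 rows; each row is the pose to reach, as a shift and turn from the pose commanded when the call began, along the tool's axes at that moment; what a row does not reach only later rows make up. A row lasts 1/10 s, in which the tool goes at most 50 mm and 8.59 degrees, less where a joint would pass 70% of its speed; a pose out of reach is approached as far as the arm can. A call with a gripper value outside its range is refused whole. "hand" is the opening, from 0 (shut) to 1 (fully open), set as the call begins (left out, the last holds). The fingers move at their own pace and stop on an object; "force" is the grip in N (left out, the last holds). Time passes only in rows, so rows that repeat a pose let the fingers close. It gives the time, the measured TCP pose, the force and the opening at its end, in the units of the state.
- readout.get_state(): the state, without advancing time (a new reading comes with each control period).
- imaging.read_camera(name): name is "scene" or "top"; returns a dict with "img" (480x640x3 uint8, red, green, blue), "vfov" (degrees; the focal length in pixels is half the picture's height over the tangent of half this angle, whatever the lens; pixels are square), "cx", "cy" (the principal point, pixels), "k1" (the pictures are not rectified: a ray, as slopes to the right and down, at radius r is drawn at 1 + k1 r^2 times it, then the intrinsics apply), "R" (3x3) and "t" (3): a world point X has camera coordinates R X + t. Camera axes: x right, y down, z forward; pixel columns grow to the right and rows downward; lengths in m; the calibration is good to about 2 mm. A picture is of the moment at which its call begins. There is no depth.
- ctrl.sign_off(): hands the job in, once; it reports no verdict.
Trained networks look in the newest picture that a camera, given by its name, has taken for a name from the list of things; names that differ only in an ending like _2 or _b are one class to them, and where a whole thing is asked for, a point or a joint stands for the part that bears it (a point fixed in the world has none). Each returns a list of dicts, best first, with "confidence" (0 to 1); they miss things now and then, are a little off and sometimes report something else, mostly with a low value. They report only what shows in the picture. A call takes as long as a camera call. They do not tell look-alikes from the thing itself.
- spotter.trace(camera, label): "region" (480x640 bool, what is visible of it) and "uv" ([column, row] in pixels, amid what is visible of it).
The state is a dict: "time": time; "qpos": joint angles; "dq": joint speeds; "joint_efforts": joint torques, N m; "eef_pos": TCP position; "tcp_rot": TCP orientation; "contact_force": force on the tool from outside, world axes, zero at the start; "wrist_torque": the same for the moment, N m; "opening": opening from 0.0 (shut) to 1.0 (fully open).
Only numpy, scipy, OpenCV 4.12 (cv2) and the standard library are available. Lean on these libraries where they do the work, as an engineer would, in place of code of your own. Each camera call takes 0.05 s, during which the arm holds its last target.

## Working session

There is one attempt and no reset: what is moved stays moved. The work goes in short steps, Python scripts to look and compute and a tool call to move; the robot and the scene stay as the last step left them, time stands still between calls to the robot, and variables do not carry over. Pictures are saved under pics/ and viewed, and the job is handed in when it is done.

Besides the shell and the picture viewer there is one more tool, called after ">>>" as a command line: name --argument value ..., lists and objects as JSON in quotes. apply_moves: Moves the arm, as the interface text tells. Its arguments: {"type":"object","properties":{"steps":{"type":"array","items":{"type":"object","properties":{"tx":{"type":"number"},"ty":{"type":"number"},"tz":{"type":"number"},"wx":{"type":"number"},"wy":{"type":"number"},"wz":{"type":"number"}}}},"hand":{"type":"number"},"force":{"type":"number"}},"required":["steps"]}

```bash
mkdir -p pics; ls
python3 - <<'E'
from plant import readout, imaging, ctrl, spotter
import cv2,numpy as np
print(readout.get_state())
for n in ("scene","top"):
    c=imaging.read_camera(n)
    cv2.imwrite(f"pics/{n}0.png",c["img"][:,:,::-1])
    print(n,{k:v for k,v in c.items() if k!="img"}, "center",-c["R"].T@c["t"])
print(ctrl.tcp_to_grasp)
E
```

```text
pics
{'time': 0.0, 'qpos': array([-1.41297753e+00,  2.87214670e-01,  1.57814483e+00, -2.98791370e-05,
        1.27861285e+00, -1.50002310e-01]), 'dq': array([-0.00013298, -0.00223575,  0.00114372, -0.00172011,  0.00029554,
        0.00014109]), 'joint_efforts': array([-5.69679269e-04, -4.05983663e+01, -2.92623997e+01, -1.25498154e-04,
        5.87321527e-03,  2.49555214e-06]), 'eef_pos': array([ 0.20450007, -0.6430257 ,  0.40333144]), 'tcp_rot': array([ 0.80715218, -0.59034223, -0.0008547 , -0.0008279 ]), 'contact_force': array([0.08388696, 0.22211194, 0.48548445]), 'wrist_torque': array([-0.02490545,  0.03777175,  0.04401764]), 'opening': 1.0054366473623675}
scene {'vfov': 44.107458772444026, 'cx': 322.04173408681874, 'cy': 239.39690773405533, 'k1': -0.11917084097640247, 'R': array([[ 0.72668797,  0.68687181,  0.0114768 ],
       [ 0.41549776, -0.42615609, -0.80358733],
       [-0.54707057,  0.58872583, -0.5950762 ]]), 't': array([-0.47728163, -0.09231191,  1.96506116])} center [ 1.46021734 -0.86839025  1.10065812]
top {'vfov': 53.7088234289549, 'cx': 318.89088494733363, 'cy': 239.72021398180615, 'k1': -0.010754787463710374, 'R': array([[-1.84748608e-02, -9.99829251e-01, -3.85960048e-04],
       [-9.97245224e-01,  1.84548463e-02, -7.18427517e-02],
       [ 7.18376075e-02, -9.42388021e-04, -9.97415896e-01]]), 't': array([0.11921239, 0.55866706, 1.12482273])} center [0.47852592 0.10994194 1.16209826]
0.1547
```

View pics/scene0.png

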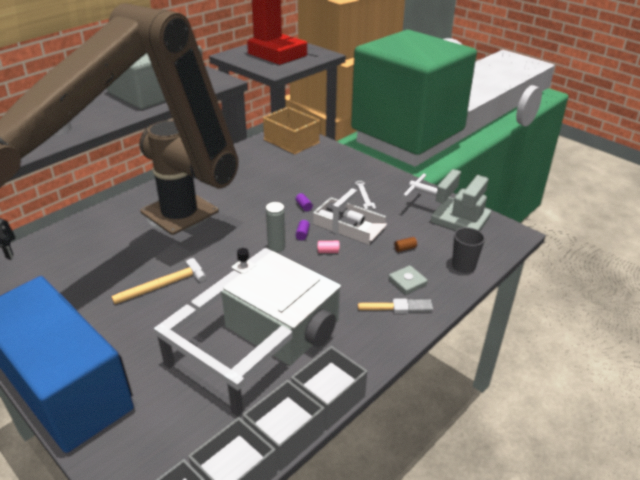

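View pics/top0.png

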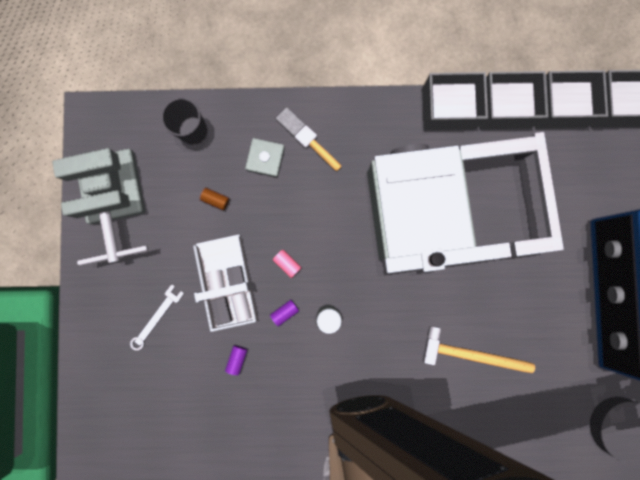

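```bash
cat > h.py <<'E'
from plant import readout, imaging, ctrl, spotter
import cv2,numpy as np
from scipy.spatial.transform import Rotation as Rn
def K(c):
    f=240/np.tan(np.radians(c["vfov"])/2)
    return np.array([[f,0,c["cx"]],[0,f,c["cy"]],[0,0,1.]]),np.array([c["k1"],0,0,0.])
def proj(c,X):
    k,d=K(c); return cv2.projectPoints(np.atleast_2d(np.array(X,float)),cv2.Rodrigues(c["R"])[0],c["t"],k,d)[0][:,0]
def ray(c,uv):
    k,d=K(c); p=cv2.undistortPoints(np.array(uv,float).reshape(-1,1,2),k,d)[:,0]
    o=-c["R"].T@c["t"]; return o,np.c_[p,np.ones(len(p))]@c["R"]
def atz(c,uv,z):
    o,r=ray(c,uv); return o+r*((z-o[2])/r[:,2])[:,None]
def crop(c,name,u0,v0,u1,v1,s):
    cv2.imwrite(name,cv2.resize(c["img"][v0:v1,u0:u1,::-1],None,fx=s,fy=s,interpolation=cv2.INTER_CUBIC))
E
python3 - <<'E'
from h import *
import pickle
t=imaging.read_camera("top"); s=imaging.read_camera("scene")
crop(t,"pics/c1.png",180,220,270,340,5); crop(s,"pics/c2.png",290,170,400,260,6)
crop(t,"pics/c3.png",365,125,575,285,3.7)
crop(s,"pics/c4.png",150,230,350,410,3.3)
for cn in("top","scene"):
  c=t if cn=="top" else s
  for l in("knob","tray","handle","cover","hopper","round_a","square_a","spray_can"):
    r=spotter.trace(cn,l)
    print(cn,l,[(np.round(x["uv"],1).tolist(),round(x["confidence"],2),int(x["region"].sum())) for x in r])
E
```

```text
top knob [([436.9, 259.2], 0.55, 205)]
top tray []
top handle [([224.1, 268.4], 0.64, 3024)]
top cover [([425.3, 207.2], 0.71, 9031)]
top hopper [([435.1, 203.6], 0.74, 15245)]
top round_a [([286.7, 314.4], 0.97, 434), ([239.9, 306.3], 0.87, 399), ([216.2, 277.9], 0.77, 332), ([235.3, 357.0], 0.63, 379), ([212.4, 198.8], 0.58, 395), ([283.9, 258.7], 0.55, 386)]
top square_a [([219.9, 310.6], 0.78, 498), ([235.6, 276.3], 0.65, 322), ([436.0, 206.8], 0.31, 15612)]
top spray_can [([325.5, 318.4], 0.75, 532), ([155.2, 318.7], 0.2, 586)]
scene knob [([242.8, 251.7], 0.42, 145)]
scene tray [([345.7, 224.3], 0.84, 1623)]
scene handle []
scene cover [([276.4, 289.3], 0.91, 4965), ([401.1, 304.9], 0.33, 831)]
scene hopper [([259.2, 310.7], 0.59, 13556), ([278.7, 289.2], 0.22, 5098)]
scene round_a [([302.2, 230.2], 0.68, 203), ([330.2, 250.6], 0.61, 243), ([402.0, 242.8], 0.6, 254), ([304.5, 199.8], 0.6, 213), ([325.7, 213.2], 0.54, 74), ([355.6, 214.7], 0.51, 191)]
scene square_a [([347.9, 220.0], 0.52, 105), ([332.4, 209.0], 0.49, 88)]
scene spray_can [([281.2, 228.6], 0.84, 840), ([348.4, 221.4], 0.54, 121)]
```

```bash
python3 -c "
import cv2,numpy as np
a=cv2.imread('pics/c1.png');b=cv2.imread('pics/c2.png');print(a.shape,b.shape)"
```

```text
(600, 450, 3) (540, 660, 3)
```

View pics/c1.png

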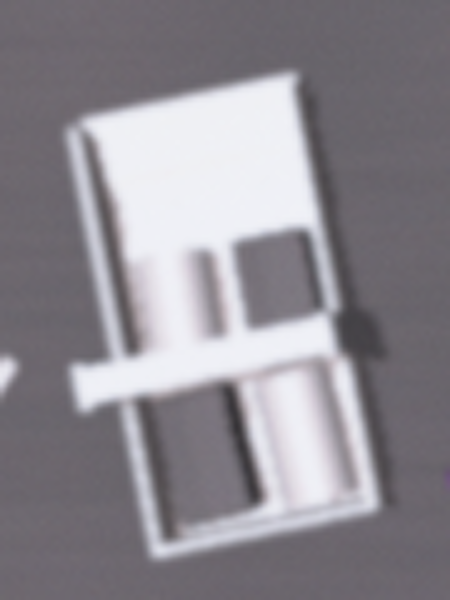

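View pics/c2.png

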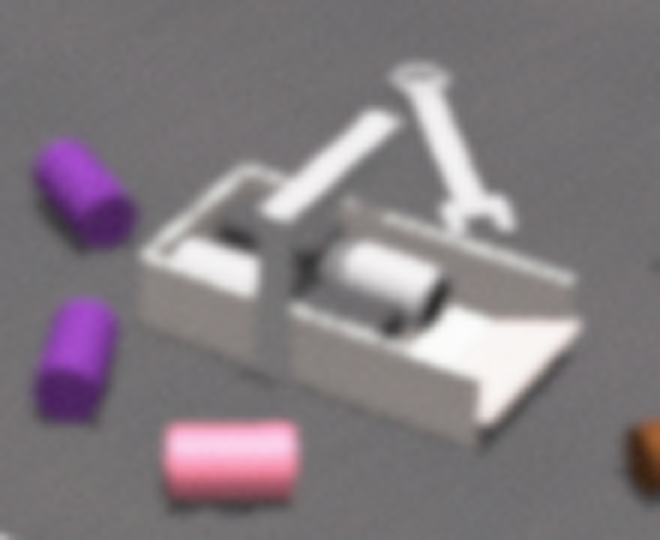

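View pics/c3.png

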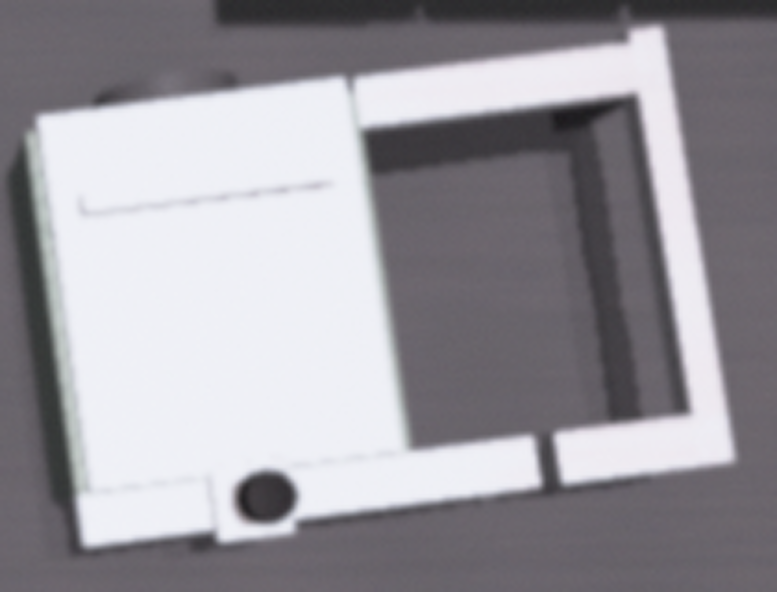

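View pics/c4.png

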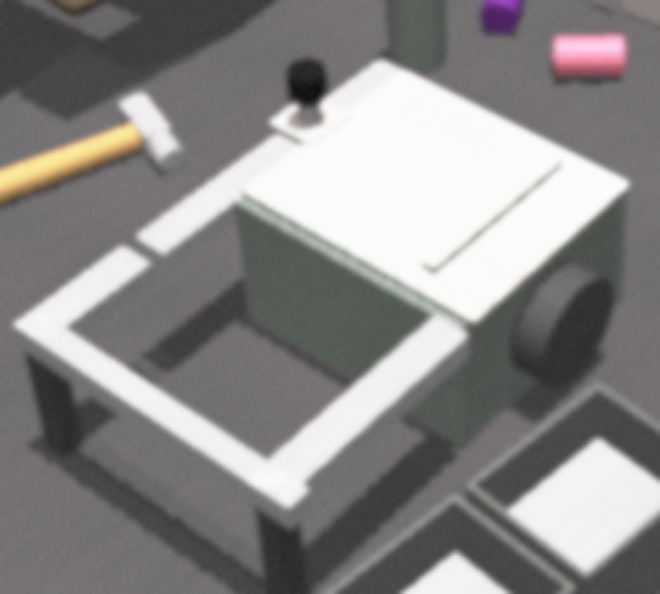

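Run:
```python
from h import *
t=imaging.read_camera("top"); s=imaging.read_camera("scene")
from scipy.optimize import least_squares
c3=lambda p:np.array(p)/3.7+[365,125]-.365*0
c4=lambda p:np.array(p)/3.3+[150,230]
c1=lambda p:np.array(p)/5+[180,220]
c2=lambda p:np.array(p)/6+[290,170]
T=lambda q,P:np.c_[np.array(P)[:,:2]@np.array([[np.cos(q[2]),np.sin(q[2])],[-np.sin(q[2]),np.cos(q[2])]])+q[:2],np.array(P)[:,2]]
# hopper
P=[[.113,.093,.132],[.113,-.093,.132],[-.113,-.093,.132],[-.110,-.290,.124-0]]
Pc=np.array(P[:3]); uvt=c3([[38,115],[350,78],[410,450]])
Ps=np.array([[.113,.093,.132],[.113,-.093,.132],[-.113,-.093,.132]]); uvs=c4([[630,183],[472,320],[240,195]])
f=lambda q:np.r_[(proj(t,T(q,Pc))-uvt).ravel(),(proj(s,T(q,Ps))-uvs).ravel()]
r=least_squares(f,[.65,-.05,.1]);print("hopper",r.x,np.round(r.fun,1))
q=r.x
# knob
def tri(a,b):
    o1,r1=ray(t,a);o2,r2=ray(s,b);A=np.c_[r1[0],-r2[0]];l=np.linalg.lstsq(A,o2-o1,rcond=None)[0]
    x1=o1+l[0]*r1[0];x2=o2+l[1]*r2[0];return (x1+x2)/2,np.linalg.norm(x1-x2)
kt=c3([266,494]);ks=c4([307,83]);k,e=tri(kt,ks);print("knob",k,e,atz(t,kt,.175),atz(s,ks,.168))
c,sn=np.cos(q[2]),np.sin(q[2]);d=k[:2]-q[:2];print("knob in hopper",c*d[0]+sn*d[1],-sn*d[0]+c*d[1])
# tray
Pt=np.array([[-.104,.053,.045],[-.104,-.053,.045],[.107,-.053,.021]])
ut=c1([[155,555],[380,510],[298,75]])
Pq=np.array([[-.104,.053,.045],[-.104,-.053,.045],[.107,.053,.021],[.107,-.053,.021]])
us=c2([[248,165],[143,258],[582,322],[480,428]])
g=lambda q:np.r_[(proj(t,T(q,Pt))-ut).ravel(),(proj(s,T(q,Pq))-us).ravel()]
r=least_squares(g,[.4,.3,.2]);print("tray",r.x,np.round(r.fun,1));q2=r.x
print("handle",T(q2,[[-.02,0,.092]]))
hb=T(q2,[[-.02,.05,.103],[-.02,-.05,.103]]);print((proj(t,hb)-[180,220])*5,(proj(s,hb)-[290,170])*6)
for n,uv,z in(("can top",[328,320],.15),("can scene",[276,208],.15)):print(n,atz(t if n=="can top" else s,[uv],z))
print("mallet",atz(t,[[432,346],[440,352],[534,368]],.02))
print("others",atz(t,[[175,290],[137,344],[286,313],[286,263],[214,198],[265,157],[237,360]],.02))
```

```text
hopper [ 0.63336427 -0.12515939  0.11652796] [ 0.3  0.3 -0.9 -0.7 -0.9 -0.3 -0.9  0.3 -0.   1.1 -0.8 -0.8]
knob [ 0.50619537 -0.13713212  0.16965823] 0.0006379081078296383 [[ 0.50582809 -0.136038    0.175     ]] [[ 0.50476861 -0.13564391  0.168     ]]
knob in hopper -0.12769848581559753 0.002893680164411168
tray [0.46244522 0.33183836 0.18417242] [-0.2 -0.1 -0.6 -0.3  0.4 -0.7 -0.7  0.1 -0.8 -0.5 -0.4  0.2  0.4 -0.9]
handle [[0.44278345 0.3281757  0.092     ]]
[[ 95.96758095 381.5307531 ]
 [316.60393313 336.16734263]] [[376.83414154 123.66212955]
 [278.05070427 209.14232158]]
can top [[0.38081386 0.09286366 0.15      ]]
can scene [[0.38531864 0.09010293 0.15      ]]
mallet [[ 0.302264   -0.15558636  0.02      ]
 [ 0.28780396 -0.17414394  0.02      ]
 [ 0.24577424 -0.3965401   0.02      ]]
others [[0.44619364 0.45642758 0.02      ]
 [0.31966814 0.54690266 0.02      ]
 [0.38668186 0.19069996 0.02      ]
 [0.50606828 0.18907112 0.02      ]
 [0.66725025 0.36212287 0.02      ]
 [0.76619319 0.23700128 0.02      ]
 [0.27803954 0.30860285 0.02      ]]
```

Possible confusions in the top view:
- **Knob:** only one black knob, at (437,259). The black cup at (185,120) and the dark hopper wheel at (405,150) are not it.
- **Tray:** only one, at (225,283). The white bins at the top right and the wrench at (155,318) are not it.
- **Offcuts:** the brown (214,198), pink (287,263) and purple (285,313) and (236,360) tubes are look-alikes lying outside the tray. The four white or grey pieces in the tray are the real ones.

The crops confirm both the knob and the tray.

```bash
cat >> h.py <<'E'
HQ=np.array([.6334,-.1252,.1165])
def hop(x,y,z=0):
    c,s=np.cos(HQ[2]),np.sin(HQ[2]); return np.array([HQ[0]+c*x-s*y,HQ[1]+s*x+c*y,z])
def Rt(az,pitch=0):
    # tool x horizontally at az, tool z down; then nose-down pitch of tool-x direction
    x=np.array([np.cos(az),np.sin(az),0]);z=np.array([0,0,-1.]);y=np.cross(z,x)
    R=np.c_[x,y,z]; ax=np.cross([0,0,1.],x)
    return Rn.from_rotvec(ax*pitch).as_matrix()@R
def row(grasp,az,pitch=0,ref=None):
    """row to bring grasp point to 'grasp' from the present pose"""
    s=readout.get_state(); p=s["eef_pos"];R=Rn.from_quat(s["tcp_rot"]).as_matrix()
    Rg=Rt(az,pitch); tgt=np.array(grasp)-.1547*Rg[:,2]
    d=R.T@(tgt-p)*1000; w=Rn.from_matrix(R.T@Rg).as_rotvec()
    print("row",np.round(d,1),"rot",np.round(w,3),"dist",round(np.linalg.norm(d)),"t",round(s["time"],2))
def st():
    s=readout.get_state();R=Rn.from_quat(s["tcp_rot"]).as_matrix()
    print("grasp",np.round(s["eef_pos"]+.1547*R[:,2],4),"az",round(np.arctan2(R[1,0],R[0,0]),3),"z",np.round(R[:,2],3),"F",np.round(s["contact_force"],1),"op",round(s["opening"],3),"t",round(s["time"],2),"q",np.round(s["qpos"],3))
E
python3 - <<'E'
from h import *
st()
row([.22,-.45,.34],-1.454)
row([.507,-.138,.26],-1.454)
t=imaging.read_camera("top")
print(atz(t,[[592,222],[600,365]],.15))
E
```

```text
grasp [ 0.2045 -0.6432  0.25  ] az -1.263 z [ 0.  0. -1.] F [-0.4 -0.2 -0.3] op 1.0 t 1.1 q [-1.413  0.286  1.577  0.     1.279 -0.15 ]
row [-179.5  -73.3  -90. ] rot [-0.     0.     0.191] dist 214 t 1.1
row [-389.9 -441.3  -10. ] rot [-0.     0.     0.191] dist 589 t 1.1
[[ 0.5787962  -0.47985877  0.15      ]
 [ 0.2754972  -0.47909108  0.15      ]]
```

>>> apply_moves --steps '[{"tz": -50}, {"tx": -40, "ty": -15, "tz": -90, "wz": 0.05}, {"tx": -90, "ty": -35, "tz": -90, "wz": 0.1}, {"tx": -135, "ty": -55, "tz": -90, "wz": 0.15}, {"tx": -180, "ty": -73, "tz": -90, "wz": 0.191}, {"tx": -210, "ty": -115, "tz": -85, "wz": 0.191}, {"tx": -235, "ty": -160, "tz": -75, "wz": 0.191}, {"tx": -260, "ty": -205, "tz": -65, "wz": 0.191}, {"tx": -285, "ty": -250, "tz": -55, "wz": 0.191}, {"tx": -310, "ty": -295, "tz": -45, "wz": 0.191}, {"tx": -335, "ty": -340, "tz": -35, "wz": 0.191}, {"tx": -360, "ty": -383, "tz": -25, "wz": 0.191}]' --hand 1

```text
$.steps[0]: bad value
```

Run:
```python
from h import *
st(); row([.507,-.138,.23],-1.454)
```

```text
grasp [ 0.2045 -0.6433  0.25  ] az -1.263 z [ 0. -0. -1.] F [ 0.2  0.5 -1. ] op 1.003 t 1.15 q [-1.413  0.286  1.577  0.     1.279 -0.15 ]
row [-389.9 -441.3   20. ] rot [-0.    -0.     0.191] dist 589 t 1.15
```

>>> apply_moves --steps '[{"tx": 0, "ty": 0, "tz": -50, "wx": 0, "wy": 0, "wz": 0}, {"tx": -40, "ty": -15, "tz": -90, "wx": 0, "wy": 0, "wz": 0.05}, {"tx": -85, "ty": -33, "tz": -90, "wx": 0, "wy": 0, "wz": 0.1}, {"tx": -130, "ty": -53, "tz": -90, "wx": 0, "wy": 0, "wz": 0.15}, {"tx": -175, "ty": -73, "tz": -90, "wx": 0, "wy": 0, "wz": 0.191}, {"tx": -205, "ty": -112, "tz": -85, "wx": 0, "wy": 0, "wz": 0.191}, {"tx": -230, "ty": -155, "tz": -75, "wx": 0, "wy": 0, "wz": 0.191}, {"tx": -255, "ty": -197, "tz": -65, "wx": 0, "wy": 0, "wz": 0.191}, {"tx": -280, "ty": -240, "tz": -55, "wx": 0, "wy": 0, "wz": 0.191}, {"tx": -305, "ty": -282, "tz": -45, "wx": 0, "wy": 0, "wz": 0.191}, {"tx": -330, "ty": -324, "tz": -35, "wx": 0, "wy": 0, "wz": 0.191}, {"tx": -355, "ty": -366, "tz": -25, "wx": 0, "wy": 0, "wz": 0.191}]' --hand 1

```text
time: 2.35
eef_pos: [0.4444, -0.1947, 0.4306]
tcp_rot: [0.747, -0.665, 0.001, -0.0]
contact_force: [1.3, -1.0, -0.3]
opening: 1.0
```

Run:
```python
from h import *
st(); row([.507,-.138,.23],-1.454)
```

```text
grasp [ 0.4446 -0.1949  0.2759] az -1.454 z [ 0.001 -0.001 -1.   ] F [ 1.3 -1.  -0.3] op 1.0 t 2.35 q [-0.622 -0.164  2.002 -0.     1.302  0.832]
row [-49.1 -68.8  45.9] rot [-0.001 -0.001  0.   ] dist 96 t 2.35
```

>>> apply_moves --steps '[{"tx": -25, "ty": -35, "tz": 22, "wx": 0, "wy": 0, "wz": 0}, {"tx": -49, "ty": -68, "tz": 45, "wx": 0, "wy": 0, "wz": 0}, {"tx": -49, "ty": -68, "tz": 45, "wx": 0, "wy": 0, "wz": 0}, {"tx": -49, "ty": -68, "tz": 45, "wx": 0, "wy": 0, "wz": 0}]'

```text
time: 2.75
eef_pos: [0.5056, -0.1394, 0.3848]
tcp_rot: [0.748, -0.664, -0.001, 0.0]
contact_force: [-0.2, -0.0, 0.6]
opening: 1.001
```

Run:
```python
from h import *
st(); row([.507,-.138,.168],-1.454)
t=imaging.read_camera("top"); s=imaging.read_camera("scene")
crop(s,"pics/k1.png",190,190,290,290,6);crop(t,"pics/k1t.png",380,200,480,300,6)
print(proj(s,[.507,-.138,.168])-[190,190],proj(s,[.507,-.138,.23])-[190,190],)
```

```text
grasp [ 0.5053 -0.1393  0.2301] az -1.452 z [-0.002  0.    -1.   ] F [-0.2 -0.   0.6] op 1.001 t 2.75 q [-4.630e-01 -3.000e-02  1.963e+00 -1.000e-03  1.210e+00  9.890e-01]
row [-1.2 -1.7 62.1] rot [0.002 0.001 0.002] dist 62 t 2.75
[[52.89604483 65.93628307]] [[51.19547854 46.31183387]]
```

View pics/k1.png

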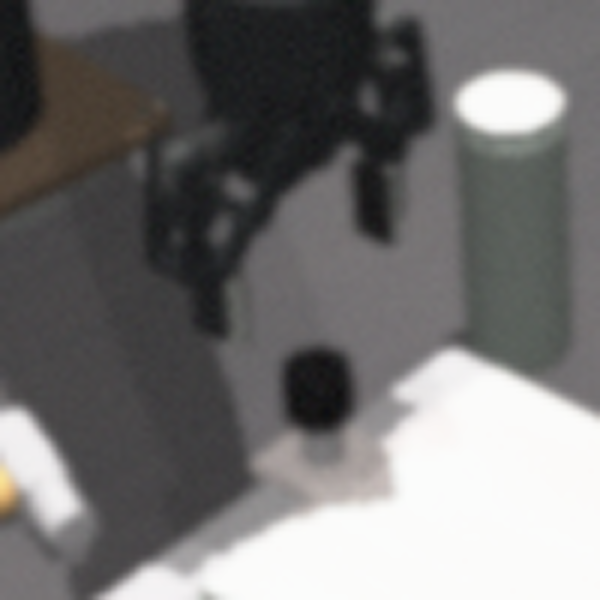

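The open fingers straddle the black knob, which sits at (318,390) in the crop. Going down and closing.

>>> apply_moves --steps '[{"tx": -1, "ty": -2, "tz": 30, "wx": 0, "wy": 0, "wz": 0}, {"tx": -1, "ty": -2, "tz": 50, "wx": 0, "wy": 0, "wz": 0}, {"tx": -1, "ty": -2, "tz": 60, "wx": 0, "wy": 0, "wz": 0}, {"tx": -1, "ty": -2, "tz": 60, "wx": 0, "wy": 0, "wz": 0}]'

```text
time: 3.25
eef_pos: [0.5064, -0.1396, 0.3249]
tcp_rot: [0.747, -0.665, -0.001, 0.0]
contact_force: [-0.5, 1.6, 0.7]
opening: 1.0
```

>>> apply_moves --steps '[{"tx": 0, "ty": 0, "tz": 0, "wx": 0, "wy": 0, "wz": 0}, {"tx": 0, "ty": 0, "tz": 0, "wx": 0, "wy": 0, "wz": 0}, {"tx": 0, "ty": 0, "tz": 0, "wx": 0, "wy": 0, "wz": 0}, {"tx": 0, "ty": 0, "tz": 0, "wx": 0, "wy": 0, "wz": 0}, {"tx": 0, "ty": 0, "tz": 0, "wx": 0, "wy": 0, "wz": 0}, {"tx": 0, "ty": 0, "tz": 0, "wx": 0, "wy": 0, "wz": 0}]' --hand 0 --force 60

```text
time: 3.85
eef_pos: [0.5075, -0.1386, 0.3267]
tcp_rot: [0.747, -0.665, 0.0, -0.0]
contact_force: [-1.5, 3.4, 6.1]
opening: 0.345
```

Run:
```python
from h import *
st()
```

```text
grasp [ 0.5077 -0.1385  0.172 ] az -1.454 z [ 0.001  0.    -1.   ] F [-1.5  3.4  6.1] op 0.345 t 3.85 q [-4.600e-01  3.800e-02  2.009e+00  1.000e-03  1.095e+00  9.940e-01]
```

>>> apply_moves --steps '[{"tx": 0, "ty": 0, "tz": -7, "wx": 0, "wy": 0, "wz": 0}, {"tx": 0, "ty": 0, "tz": -14, "wx": 0, "wy": 0, "wz": 0}, {"tx": 0, "ty": 0, "tz": -14, "wx": 0, "wy": 0, "wz": 0}, {"tx": 0, "ty": 0, "tz": -14, "wx": 0, "wy": 0, "wz": 0}]'

```text
time: 4.25
eef_pos: [0.5073, -0.1386, 0.3386]
tcp_rot: [0.747, -0.665, 0.0, -0.001]
contact_force: [5.8, 0.8, -7.6]
opening: 0.345
```

Run:
```python
from h import *
st()
s=imaging.read_camera("scene")
crop(s,"pics/k2.png",190,190,290,290,6)
```

```text
grasp [ 0.5075 -0.1386  0.1839] az -1.454 z [ 0.001  0.    -1.   ] F [ 5.8  0.8 -7.6] op 0.345 t 4.25 q [-4.600e-01  2.300e-02  2.000e+00  1.000e-03  1.117e+00  9.940e-01]
```

View pics/k2.png

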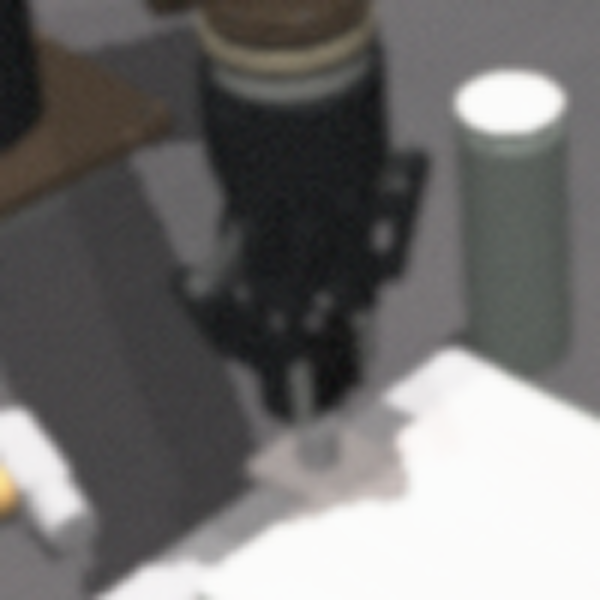

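>>> apply_moves --steps '[{"tx": 10, "ty": 0, "tz": 0, "wx": 0, "wy": 0, "wz": 0}, {"tx": 28, "ty": 0, "tz": 0, "wx": 0, "wy": 0, "wz": 0}, {"tx": 48, "ty": 0, "tz": 0, "wx": 0, "wy": 0, "wz": 0}, {"tx": 68, "ty": 0, "tz": 0, "wx": 0, "wy": 0, "wz": 0}, {"tx": 88, "ty": 0, "tz": 0, "wx": 0, "wy": 0, "wz": 0}]'

```text
time: 4.8
eef_pos: [0.5174, -0.226, 0.3377]
tcp_rot: [0.747, -0.665, -0.001, -0.001]
contact_force: [5.1, 3.1, -7.3]
opening: 0.345
```

Run:
```python
from h import *
st()
```

```text
grasp [ 0.5172 -0.2255  0.183 ] az -1.454 z [-0.001  0.003 -1.   ] F [ 5.1  3.1 -7.3] op 0.345 t 4.8 q [-0.592  0.111  1.909  0.002  1.125  0.861]
```

Sliding as expected: 3 N of drag, lift held.

>>> apply_moves --steps '[{"tx": 20, "ty": 0, "tz": 0, "wx": 0, "wy": 0, "wz": 0}, {"tx": 40, "ty": 0, "tz": 0, "wx": 0, "wy": 0, "wz": 0}, {"tx": 60, "ty": 0, "tz": 0, "wx": 0, "wy": 0, "wz": 0}, {"tx": 78, "ty": 0, "tz": 0, "wx": 0, "wy": 0, "wz": 0}, {"tx": 88, "ty": 0, "tz": 0, "wx": 0, "wy": 0, "wz": 0}, {"tx": 93, "ty": 0, "tz": 0, "wx": 0, "wy": 0, "wz": 0}, {"tx": 93, "ty": 0, "tz": 0, "wx": 0, "wy": 0, "wz": 0}]'

```text
time: 5.5
eef_pos: [0.528, -0.3168, 0.3371]
tcp_rot: [0.747, -0.665, -0.005, -0.002]
contact_force: [2.3, 9.6, -7.7]
opening: 0.343
```

Run:
```python
from h import *
st()
```

```text
grasp [ 0.5274 -0.3152  0.1824] az -1.455 z [-0.004  0.01  -1.   ] F [ 2.3  9.6 -7.7] op 0.343 t 5.5 q [-0.706  0.222  1.783  0.006  1.147  0.747]
```

>>> apply_moves --steps '[{"tx": 0, "ty": 0, "tz": 7, "wx": 0, "wy": 0, "wz": 0}, {"tx": 0, "ty": 0, "tz": 13, "wx": 0, "wy": 0, "wz": 0}, {"tx": 0, "ty": 0, "tz": 13, "wx": 0, "wy": 0, "wz": 0}]'

```text
time: 5.8
eef_pos: [0.5282, -0.3166, 0.3268]
tcp_rot: [0.747, -0.665, -0.005, -0.002]
contact_force: [-0.7, 12.2, 0.3]
opening: 0.342
```

Run:
```python
from h import *
st()
```

```text
grasp [ 0.5275 -0.3152  0.1721] az -1.454 z [-0.005  0.009 -1.   ] F [-0.7 12.2  0.3] op 0.342 t 5.8 q [-0.705  0.233  1.79   0.004  1.128  0.747]
```

Down to 0.172, the same height as when the pin was home. Releasing and rising.

>>> apply_moves --steps '[{"tx": 0, "ty": 0, "tz": 0, "wx": 0, "wy": 0, "wz": 0}, {"tx": 0, "ty": 0, "tz": 0, "wx": 0, "wy": 0, "wz": 0}, {"tx": 0, "ty": 0, "tz": 0, "wx": 0, "wy": 0, "wz": 0}, {"tx": 0, "ty": 0, "tz": 0, "wx": 0, "wy": 0, "wz": 0}, {"tx": 0, "ty": 0, "tz": -30, "wx": 0, "wy": 0, "wz": 0}, {"tx": 0, "ty": 0, "tz": -70, "wx": 0, "wy": 0, "wz": 0}, {"tx": 0, "ty": 0, "tz": -120, "wx": 0, "wy": 0, "wz": 0}, {"tx": 0, "ty": 0, "tz": -150, "wx": 0, "wy": 0, "wz": 0}]' --hand 1

```text
time: 6.6
eef_pos: [0.5282, -0.319, 0.4817]
tcp_rot: [0.747, -0.665, 0.003, 0.0]
contact_force: [-0.5, -0.3, 1.0]
opening: 0.996
```

Run:
```python
from h import *
st()
row([.443,.328,.30],.184)
t=imaging.read_camera("top"); s=imaging.read_camera("scene")
crop(t,"pics/k3t.png",365,125,575,285,3.7)
crop(s,"pics/k3.png",130,230,350,410,3.3)
for c,n in((t,"top"),(s,"scene")):
  r=spotter.trace(n,"knob"); print(n,[(x["uv"],x["confidence"]) for x in r], proj(c,hop(-.1265,-.179,.168)))
```

```text
grasp [ 0.5289 -0.3197  0.327 ] az -1.454 z [ 0.004 -0.005 -1.   ] F [-0.5 -0.3  1. ] op 0.996 t 6.6 q [-7.070e-01  1.100e-01  1.641e+00 -1.000e-03  1.384e+00  7.470e-01]
row [-652.6    9.5   23.6] rot [ 1.000e-03 -7.000e-03 -1.638e+00] dist 653 t 6.6
top [([521.0, 246.6], 0.71), ([328.7, 317.9], 0.48)] [[521.80457062 246.19548443]]
scene [([193.3, 289.1], 0.65)] [[190.95590785 293.48415704]]
```

View pics/k3.png

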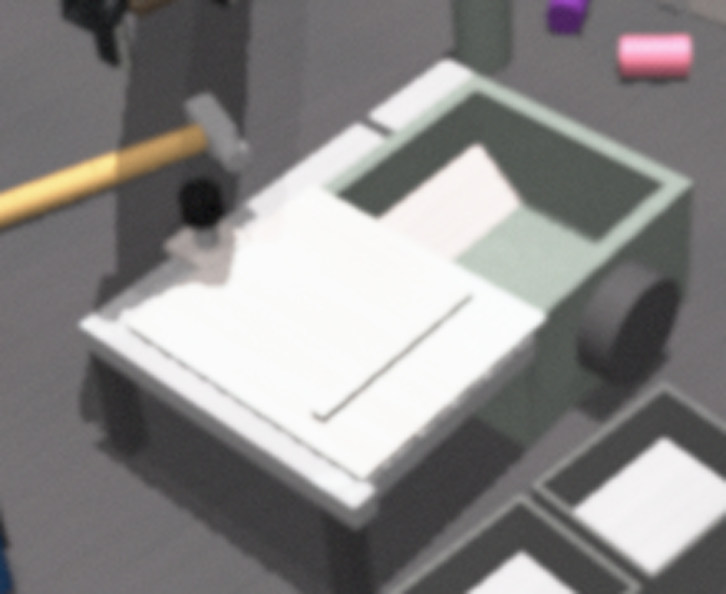

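View pics/k3t.png

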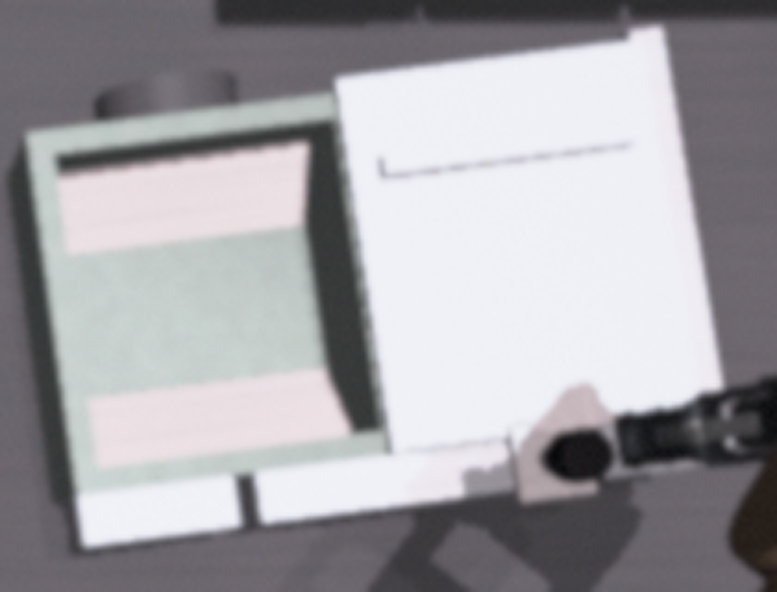

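>>> apply_moves --steps '[{"tx": -50, "ty": 1, "tz": 0, "wx": 0, "wy": 0, "wz": -0.14}, {"tx": -100, "ty": 2, "tz": 0, "wx": 0, "wy": 0, "wz": -0.28}, {"tx": -150, "ty": 2, "tz": 0, "wx": 0, "wy": 0, "wz": -0.42}, {"tx": -200, "ty": 3, "tz": 0, "wx": 0, "wy": 0, "wz": -0.56}, {"tx": -250, "ty": 4, "tz": 0, "wx": 0, "wy": 0, "wz": -0.7}, {"tx": -300, "ty": 5, "tz": 0, "wx": 0, "wy": 0, "wz": -0.84}, {"tx": -350, "ty": 5, "tz": 0, "wx": 0, "wy": 0, "wz": -0.98}, {"tx": -400, "ty": 6, "tz": 0, "wx": 0, "wy": 0, "wz": -1.12}, {"tx": -450, "ty": 7, "tz": 0, "wx": 0, "wy": 0, "wz": -1.26}, {"tx": -500, "ty": 7, "tz": 5, "wx": 0, "wy": 0, "wz": -1.4}, {"tx": -550, "ty": 8, "tz": 10, "wx": 0, "wy": 0, "wz": -1.54}, {"tx": -600, "ty": 9, "tz": 15, "wx": 0, "wy": 0, "wz": -1.638}]'

```text
time: 8.0
eef_pos: [0.4486, 0.2772, 0.4589]
tcp_rot: [0.996, 0.094, -0.002, 0.001]
contact_force: [0.5, -0.3, -0.0]
opening: 0.998
```

Run:
```python
from h import *
st()
t=imaging.read_camera("top"); s=imaging.read_camera("scene")
def tri(a,b):
    o1,r1=ray(t,[a]);o2,r2=ray(s,[b]);A=np.c_[r1[0],-r2[0]];l=np.linalg.lstsq(A,o2-o1,rcond=None)[0]
    x1=o1+l[0]*r1[0];x2=o2+l[1]*r2[0];return (x1+x2)/2,np.linalg.norm(x1-x2)
uv=[]
for c in(t,s):
    p=proj(c,hop(-.1277,-.177,.1697))[0];print(p)
    u,v=np.round(p).astype(int);w=c["img"][v-12:v+13,u-12:u+13].max(2)<45
    n,lab,stt,cen=cv2.connectedComponentsWithStats(w.astype(np.uint8));i=1+stt[1:,4].argmax()
    uv.append(cen[i]+[u-12,v-12]);print(uv[-1],stt[i])
k,e=tri(*uv);d=k[:2]-HQ[:2];cc,sn=np.cos(HQ[2]),np.sin(HQ[2]);print(k,e,cc*d[0]+sn*d[1],-sn*d[0]+cc*d[1])
row([.443,.328,.20],.184)
crop(s,"pics/k4.png",160,260,230,330,8)
```

```text
grasp [0.4481 0.277  0.3042] az 0.189 z [-0.003 -0.002 -1.   ] F [ 0.5 -0.3 -0. ] op 0.998 t 8.0 q [ 0.361 -0.081  1.875 -0.     1.351  0.172]
[521.30706509 246.8415481 ]
[515.78571429 248.73809524] [ 4  9  7 10 42]
[191.1356502  292.29209635]
[190.73831776 292.04672897] [  7   6  11  13 107]
[ 0.52149113 -0.30978865  0.16233189] 0.006723370216455335 -0.1326062686126455 -0.17032951007762803
row [  5.3 -48.2 103.1] rot [-0.001  0.006  0.008] dist 114 t 8.1
```

View pics/k4.png

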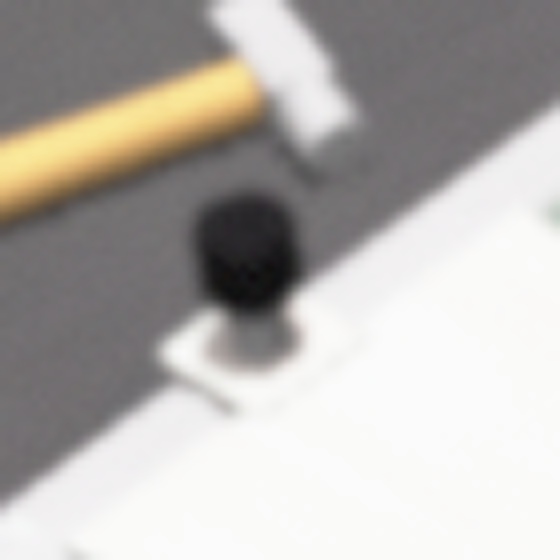

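The knob is where it should be: predicted (191.1,292.3) for home and 180 mm of travel, seen at (190.7,292.0). On to the handle.

>>> apply_moves --steps '[{"tx": 3, "ty": -24, "tz": 30, "wx": 0, "wy": 0, "wz": 0}, {"tx": 5, "ty": -48, "tz": 70, "wx": 0, "wy": 0.006, "wz": 0.006}, {"tx": 5, "ty": -48, "tz": 103, "wx": 0, "wy": 0.006, "wz": 0.006}, {"tx": 5, "ty": -48, "tz": 103, "wx": 0, "wy": 0.006, "wz": 0.006}, {"tx": 5, "ty": -48, "tz": 103, "wx": 0, "wy": 0.006, "wz": 0.006}]'

```text
time: 8.6
eef_pos: [0.4457, 0.3229, 0.3573]
tcp_rot: [0.996, 0.088, 0.001, 0.0]
contact_force: [1.7, -0.8, 1.4]
opening: 0.998
```

Run:
```python
from h import *
st()
row([.443,.328,.092],.184)
s=imaging.read_camera("scene");t=imaging.read_camera("top")
crop(s,"pics/t1.png",280,120,420,260,4)
crop(t,"pics/t1t.png",180,200,310,340,4)
```

```text
grasp [0.4461 0.3228 0.2026] az 0.177 z [ 0.003 -0.001 -1.   ] F [ 1.7 -0.8  1.4] op 0.998 t 8.6 q [ 0.443  0.057  1.928 -0.002  1.154  0.267]
row [ -2.1  -5.6 110.6] rot [ 0.001 -0.003 -0.007] dist 111 t 8.6
```

View pics/t1.png

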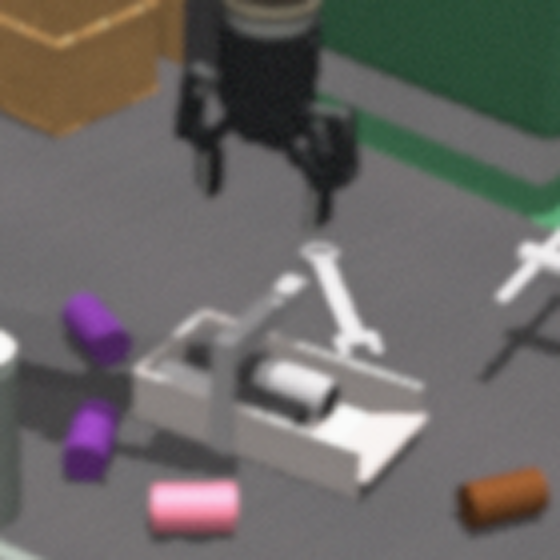

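View pics/t1t.png

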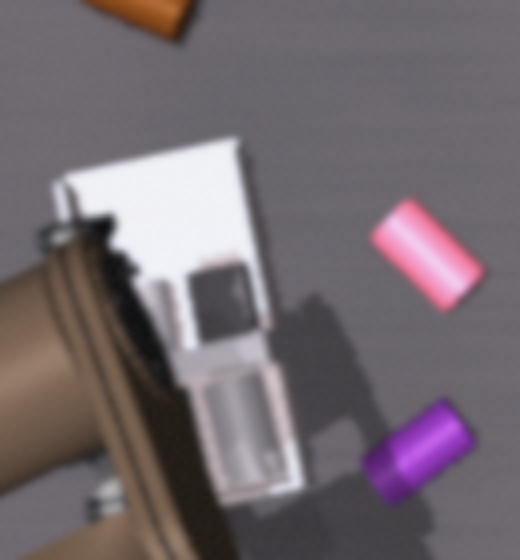

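The fingers are above the bar of the white tray; bar middle is about (262,305) in the crop. Descending and closing.

>>> apply_moves --steps '[{"tx": -2, "ty": -6, "tz": 35, "wx": 0, "wy": 0, "wz": -0.007}, {"tx": -2, "ty": -6, "tz": 70, "wx": 0, "wy": 0, "wz": -0.007}, {"tx": -2, "ty": -6, "tz": 95, "wx": 0, "wy": 0, "wz": -0.007}, {"tx": -2, "ty": -6, "tz": 109, "wx": 0, "wy": 0, "wz": -0.007}, {"tx": -2, "ty": -6, "tz": 109, "wx": 0, "wy": 0, "wz": -0.007}, {"tx": -2, "ty": -6, "tz": 109, "wx": 0, "wy": 0, "wz": -0.007}]'

```text
time: 9.3
eef_pos: [0.4443, 0.3294, 0.2515]
tcp_rot: [0.996, 0.092, 0.005, -0.001]
contact_force: [-0.0, -0.0, 0.2]
opening: 1.0
```

>>> apply_moves --steps '[{"tx": 0, "ty": 0, "tz": 0, "wx": 0, "wy": 0, "wz": 0}, {"tx": 0, "ty": 0, "tz": 0, "wx": 0, "wy": 0, "wz": 0}, {"tx": 0, "ty": 0, "tz": 0, "wx": 0, "wy": 0, "wz": 0}, {"tx": 0, "ty": 0, "tz": 0, "wx": 0, "wy": 0, "wz": 0}, {"tx": 0, "ty": 0, "tz": 0, "wx": 0, "wy": 0, "wz": 0}, {"tx": 0, "ty": 0, "tz": 0, "wx": 0, "wy": 0, "wz": 0}, {"tx": 0, "ty": 0, "tz": 0, "wx": 0, "wy": 0, "wz": 0}, {"tx": 0, "ty": 0, "tz": 0, "wx": 0, "wy": 0, "wz": 0}]' --hand 0 --force 100

```text
time: 10.1
eef_pos: [0.4431, 0.3293, 0.2499]
tcp_rot: [0.996, 0.092, 0.002, -0.0]
contact_force: [-3.4, -0.7, 5.6]
opening: 0.168
```

Run:
```python
from h import *
st()
```

```text
grasp [0.4439 0.3294 0.0952] az 0.185 z [ 0.005  0.001 -1.   ] F [-3.4 -0.7  5.6] op 0.168 t 10.1 q [ 0.456  0.2    1.989 -0.002  0.948  0.271]
```

>>> apply_moves --steps '[{"tx": 0, "ty": 0, "tz": -10, "wx": 0, "wy": 0, "wz": 0}, {"tx": 0, "ty": 0, "tz": -30, "wx": 0, "wy": 0, "wz": 0}, {"tx": 0, "ty": 0, "tz": -60, "wx": 0, "wy": 0, "wz": 0}, {"tx": 0, "ty": 0, "tz": -95, "wx": 0, "wy": 0, "wz": 0}, {"tx": 0, "ty": 0, "tz": -130, "wx": 0, "wy": 0, "wz": 0}, {"tx": 0, "ty": 0, "tz": -165, "wx": 0, "wy": 0, "wz": 0}, {"tx": 0, "ty": 0, "tz": -200, "wx": 0, "wy": 0, "wz": 0}, {"tx": 0, "ty": 0, "tz": -225, "wx": 0, "wy": 0, "wz": 0}, {"tx": 0, "ty": 0, "tz": -235, "wx": 0, "wy": 0, "wz": 0}, {"tx": 0, "ty": 0, "tz": -235, "wx": 0, "wy": 0, "wz": 0}]'

```text
time: 11.1
eef_pos: [0.4419, 0.3289, 0.4846]
tcp_rot: [0.996, 0.092, 0.004, -0.0]
contact_force: [1.0, -0.4, -7.1]
opening: 0.171
```

Run:
```python
from h import *
st()
s=imaging.read_camera("scene")
crop(s,"pics/t2.png",260,40,440,260,2.7)
row(hop(-.10,.005,.335),.0)
# kinematics: fit
```

```text
grasp [0.443  0.3292 0.33  ] az 0.185 z [ 0.007  0.002 -1.   ] F [ 1.  -0.4 -7.1] op 0.171 t 11.1 q [ 0.456 -0.042  1.792 -0.002  1.384  0.271]
row [  5.5 469.7  -6.6] rot [ 0.    -0.004  0.185] dist 470 t 11.15
```

View pics/t2.png

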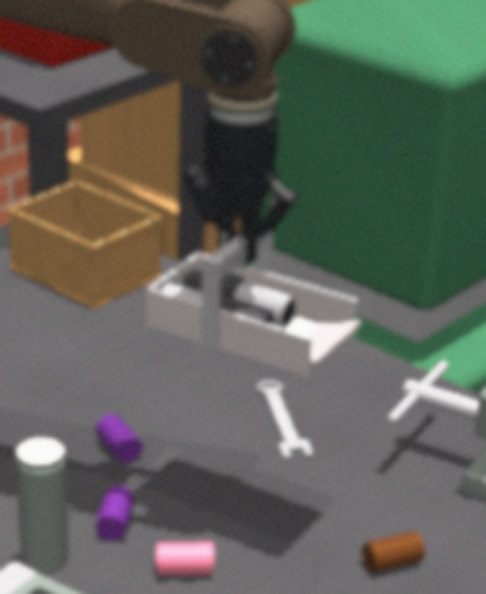

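>>> apply_moves --steps '[{"tx": 0, "ty": 12, "tz": 0, "wx": 0, "wy": 0, "wz": 0.01}, {"tx": 1, "ty": 38, "tz": 0, "wx": 0, "wy": 0, "wz": 0.02}, {"tx": 1, "ty": 78, "tz": -1, "wx": 0, "wy": 0, "wz": 0.03}, {"tx": 2, "ty": 123, "tz": -2, "wx": 0, "wy": 0, "wz": 0.04}, {"tx": 2, "ty": 170, "tz": -3, "wx": 0, "wy": 0, "wz": 0.05}, {"tx": 3, "ty": 217, "tz": -4, "wx": 0, "wy": 0, "wz": 0.06}, {"tx": 3, "ty": 264, "tz": -5, "wx": 0, "wy": 0, "wz": 0.07}, {"tx": 4, "ty": 311, "tz": -6, "wx": 0, "wy": 0, "wz": 0.08}, {"tx": 4, "ty": 358, "tz": -6, "wx": 0, "wy": 0, "wz": 0.085}, {"tx": 5, "ty": 400, "tz": -6, "wx": 0, "wy": 0, "wz": 0.085}, {"tx": 5, "ty": 435, "tz": -6, "wx": 0, "wy": 0, "wz": 0.085}, {"tx": 5, "ty": 458, "tz": -6, "wx": 0, "wy": 0, "wz": 0.085}]'

```text
time: 12.35
eef_pos: [0.5306, -0.1236, 0.4876]
tcp_rot: [0.999, 0.048, 0.001, -0.001]
contact_force: [0.7, 0.9, -7.1]
opening: 0.169
```

>>> apply_moves --steps '[{"tx": 0, "ty": 12, "tz": 0, "wx": 0, "wy": 0, "wz": 0}, {"tx": 0, "ty": 12, "tz": 0, "wx": 0, "wy": 0, "wz": 0}, {"tx": 0, "ty": 12, "tz": 0, "wx": 0, "wy": 0, "wz": 0}]'

```text
time: 12.65
eef_pos: [0.5319, -0.1317, 0.4894]
tcp_rot: [0.999, 0.05, 0.002, -0.002]
contact_force: [-0.2, 0.5, -6.9]
opening: 0.172
```

```bash
cat >> h.py <<'E'
def pour(az,pitch,lip,G=.0032):
    """grasp point position so that the lip is at 'lip' (world) with given pitch; grasp is G above handle centre"""
    d=np.array([np.cos(az),np.sin(az)]); rx,rz=.127,-.071-G
    X=rx*np.cos(pitch)+rz*np.sin(pitch); Z=-rx*np.sin(pitch)+rz*np.cos(pitch)
    return np.array([lip[0]-d[0]*X,lip[1]-d[1]*X,lip[2]-Z])
E
python3 - <<'E'
from h import *
st()
for p,lx,lz in((0,-.02,.26),(.3,-.03,.22),(.5,-.04,.17),(.8,-.05,.135),(.95,-.05,.135),(1.05,-.05,.135)):
    g=pour(.1,p,hop(lx,.005,lz)); print(p,np.round(g,3)); row(g,.1,p)
E
```

```text
grasp [ 0.5325 -0.1312  0.3347] az 0.1 z [ 0.004  0.003 -1.   ] F [-0.2  0.5 -6.9] op 0.172 t 12.65 q [-0.429 -0.05   1.792  0.005  1.398 -0.529]
0 [ 0.487 -0.135  0.334]
row [-45.5  -1.    0.3] rot [-0.003 -0.004 -0.   ] dist 45 t 12.65
0.3 [ 0.504 -0.134  0.328]
row [17.8 -0.8 13.3] rot [-0.003 -0.304  0.   ] dist 22 t 12.65
0.5 [ 0.518 -0.132  0.296]
row [59.6 -0.6 57.9] rot [-0.003 -0.504  0.001] dist 83 t 12.65
0.8 [ 0.548 -0.13   0.278]
row [126.8  -0.3 104.3] rot [-0.003 -0.804  0.001] dist 164 t 12.65
0.95 [ 0.57  -0.127  0.281]
row [163.4  -0.2 118.6] rot [-0.003 -0.954  0.001] dist 202 t 12.65
1.05 [ 0.584 -0.126  0.282]
row [186.4  -0.2 131.1] rot [-3.000e-03 -1.054e+00  1.000e-03] dist 228 t 12.65
```

Run:
```python
from h import *
for p,lx,lz in((.1,.01,.25),(.2,-.01,.23),(.3,-.03,.205),(.36,-.045,.175),(.42,-.06,.145),(.46,-.06,.127),(.5,-.06,.127),(.56,-.06,.127),(.62,-.06,.127),(.68,-.06,.127),(.74,-.06,.127),(.8,-.06,.127)):
    g=pour(.1,p,hop(lx,.005,lz)); row(g,.1,p)
```

```text
row [ 8.  -1.5 -1. ] rot [-0.003 -0.104 -0.   ] dist 8 t 12.65
row [12.5 -1.2  9.9] rot [-0.003 -0.204  0.   ] dist 16 t 12.65
row [17.7 -0.8 28.3] rot [-0.003 -0.304  0.   ] dist 33 t 12.65
row [18.1 -0.5 55.5] rot [-0.003 -0.364  0.   ] dist 58 t 12.65
row [18.6 -0.2 83.7] rot [-0.003 -0.424  0.   ] dist 86 t 12.65
row [ 2.89e+01 -1.00e-01  1.01e+02] rot [-0.003 -0.464  0.001] dist 105 t 12.65
row [ 3.940e+01 -1.000e-01  1.008e+02] rot [-0.003 -0.504  0.001] dist 108 t 12.65
row [ 5.510e+01 -1.000e-01  1.012e+02] rot [-0.003 -0.564  0.001] dist 115 t 12.65
row [ 7.070e+01 -1.000e-01  1.026e+02] rot [-0.003 -0.624  0.001] dist 125 t 12.65
row [ 8.630e+01 -1.000e-01  1.049e+02] rot [-0.003 -0.684  0.001] dist 136 t 12.65
row [ 1.016e+02 -1.000e-01  1.081e+02] rot [-0.003 -0.744  0.001] dist 148 t 12.65
row [ 1.168e+02 -1.000e-01  1.123e+02] rot [-0.003 -0.804  0.001] dist 162 t 12.65
```

>>> apply_moves --steps '[{"tx": 8, "ty": -1, "tz": -1, "wx": 0, "wy": -0.1, "wz": 0}, {"tx": 12, "ty": -1, "tz": 10, "wx": 0, "wy": -0.2, "wz": 0}, {"tx": 18, "ty": -1, "tz": 28, "wx": 0, "wy": -0.3, "wz": 0}, {"tx": 18, "ty": 0, "tz": 55, "wx": 0, "wy": -0.36, "wz": 0}, {"tx": 18, "ty": 0, "tz": 82, "wx": 0, "wy": -0.42, "wz": 0}, {"tx": 26, "ty": 0, "tz": 98, "wx": 0, "wy": -0.44, "wz": 0}, {"tx": 26, "ty": 0, "tz": 98, "wx": 0, "wy": -0.44, "wz": 0}, {"tx": 26, "ty": 0, "tz": 98, "wx": 0, "wy": -0.44, "wz": 0}]'

```text
time: 13.45
eef_pos: [0.5586, -0.1288, 0.3923]
tcp_rot: [0.975, 0.049, -0.215, 0.01]
contact_force: [-0.3, -0.2, -6.4]
opening: 0.168
```

Run:
```python
from h import *
st()
s=imaging.read_camera("scene")
crop(s,"pics/p1.png",130,140,370,380,2.4)
for p,lx,lz in((.5,-.06,.127),(.56,-.06,.127),(.62,-.06,.127),(.68,-.06,.127),(.74,-.06,.127),(.8,-.06,.127),(.86,-.06,.127),(.92,-.06,.127),(.98,-.06,.127)):
    g=pour(.1,p,hop(lx,.005,lz)); row(g,.1,p)
```

```text
grasp [ 0.4938 -0.1352  0.2519] az 0.102 z [-0.419 -0.041 -0.907] F [-0.3 -0.2 -6.4] op 0.168 t 13.45 q [-0.378  0.147  1.777 -0.194  1.608 -0.448]
row [13.7 -0.3 -1.5] rot [-0.    -0.067  0.001] dist 14 t 13.5
row [28.1 -0.3 -7.7] rot [-0.    -0.127  0.001] dist 29 t 13.5
row [ 42.8  -0.3 -13.1] rot [-0.    -0.187  0.001] dist 45 t 13.5
row [ 57.9  -0.3 -17.6] rot [-0.    -0.247  0.001] dist 61 t 13.5
row [ 73.2  -0.3 -21.2] rot [-0.    -0.307  0.001] dist 76 t 13.5
row [ 88.7  -0.3 -23.8] rot [-0.    -0.367  0.001] dist 92 t 13.5
row [104.3  -0.3 -25.5] rot [ 0.    -0.427  0.001] dist 107 t 13.5
row [120.   -0.3 -26.3] rot [ 0.    -0.487  0.001] dist 123 t 13.5
row [135.7  -0.2 -26.2] rot [ 0.    -0.547  0.001] dist 138 t 13.5
```

View pics/p1.png

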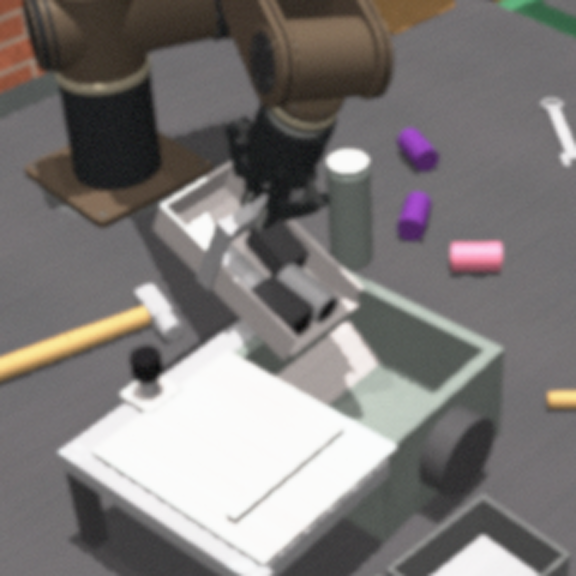

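At 0.43 rad the lip is over the mouth at about (320,325), and two offcuts have slid to the ramp. Continuing to tip with the lip held in place.

>>> apply_moves --steps '[{"tx": 14, "ty": 0, "tz": -2, "wx": 0, "wy": -0.067, "wz": 0}, {"tx": 28, "ty": 0, "tz": -8, "wx": 0, "wy": -0.127, "wz": 0}, {"tx": 43, "ty": 0, "tz": -13, "wx": 0, "wy": -0.187, "wz": 0}, {"tx": 58, "ty": 0, "tz": -18, "wx": 0, "wy": -0.247, "wz": 0}, {"tx": 73, "ty": 0, "tz": -21, "wx": 0, "wy": -0.307, "wz": 0}, {"tx": 89, "ty": 0, "tz": -24, "wx": 0, "wy": -0.367, "wz": 0}, {"tx": 96, "ty": 0, "tz": -25, "wx": 0, "wy": -0.397, "wz": 0}, {"tx": 104, "ty": 0, "tz": -26, "wx": 0, "wy": -0.427, "wz": 0}, {"tx": 104, "ty": 0, "tz": -26, "wx": 0, "wy": -0.427, "wz": 0}, {"tx": 104, "ty": 0, "tz": -26, "wx": 0, "wy": -0.427, "wz": 0}, {"tx": 104, "ty": 0, "tz": -26, "wx": 0, "wy": -0.427, "wz": 0}]'

```text
time: 14.6
eef_pos: [0.6631, -0.1191, 0.3731]
tcp_rot: [0.908, 0.045, -0.416, 0.021]
contact_force: [-0.4, -0.2, -2.5]
opening: 0.165
```

Run:
```python
from h import *
st()
s=imaging.read_camera("scene");t=imaging.read_camera("top")
crop(s,"pics/p2.png",130,140,370,380,2.4)
crop(t,"pics/p2t.png",340,110,540,290,3)
for p,lx,lz in((.92,-.06,.127),(.98,-.06,.127),(1.04,-.06,.127)):
    g=pour(.1,p,hop(lx,.005,lz)); row(g,.1,p)
```

```text
grasp [ 0.5464 -0.1307  0.2722] az 0.1 z [-0.754 -0.075 -0.652] F [-0.4 -0.2 -2.5] op 0.165 t 14.6 q [-0.295  0.448  1.475 -0.329  2.017 -0.412]
row [14.5 -0.9 -7.2] rot [-0.   -0.06  0.  ] dist 16 t 14.7
row [ 28.8  -0.9 -13.6] rot [-0.   -0.12  0.  ] dist 32 t 14.7
row [ 43.5  -0.9 -19.1] rot [-0.   -0.18  0.  ] dist 48 t 14.7
```

View pics/p2.png

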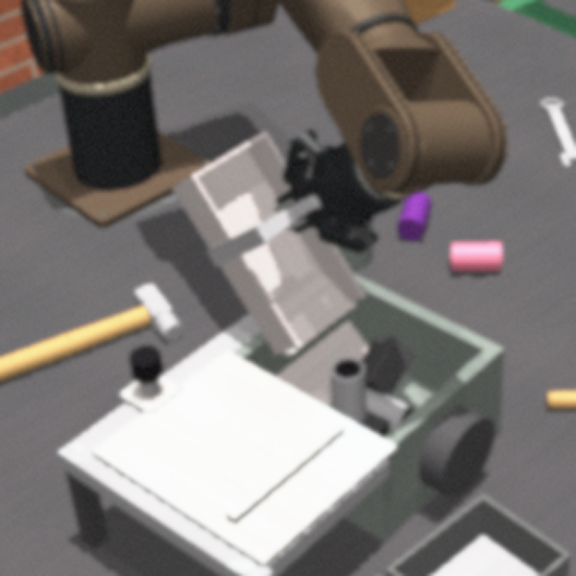

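View pics/p2t.png

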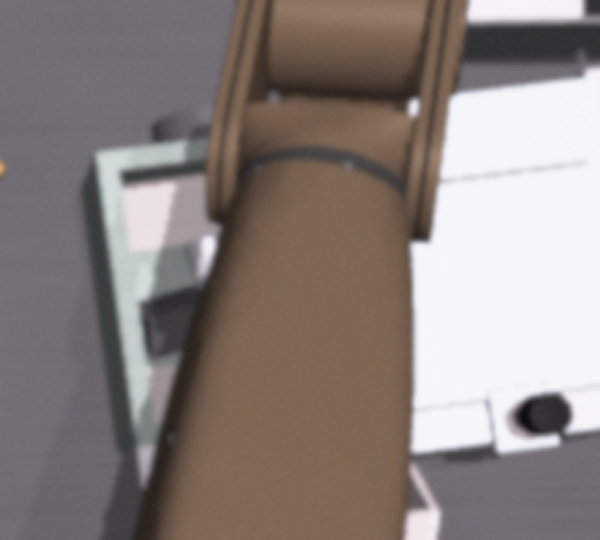

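The tray looks empty: the wrist load fell from 7 N to 2.5 N, and tubes show in the hopper around (370,385). Backing out upwards.

Run:
```python
from h import *
for p,lx,lz in((.82,-.06,.145),(.74,-.06,.17),(.64,-.06,.20),(.52,-.06,.23),(.4,-.055,.25),(.27,-.045,.265),(.14,-.035,.275),(0.02,-.025,.28),(0,-.02,.28)):
    g=pour(.1,p,hop(lx,.005,lz)); row(g,.1,p)
```

```text
row [-22.2  -0.9  -6.5] rot [-0.    0.04  0.  ] dist 23 t 14.7
row [-58.6  -0.9 -11.2] rot [-0.    0.12  0.  ] dist 60 t 14.7
row [-101.7   -0.9  -14.4] rot [-0.    0.22  0.  ] dist 103 t 14.7
row [-146.6   -0.9  -11.7] rot [-0.    0.34 -0.  ] dist 147 t 14.7
row [-177.8   -1.    -3.8] rot [-0.    0.46 -0.  ] dist 178 t 14.7
row [-200.1   -1.1    8. ] rot [-0.    0.59 -0.  ] dist 200 t 14.7
row [-214.7   -1.3   25.1] rot [-0.    0.72 -0.  ] dist 216 t 14.7
row [-220.8   -1.5   44.4] rot [-0.    0.84 -0.  ] dist 225 t 14.7
row [-218.6   -1.5   45.7] rot [-0.    0.86 -0.  ] dist 223 t 14.7
```

>>> apply_moves --steps '[{"tx": -22, "ty": -1, "tz": -6, "wx": 0, "wy": 0.04, "wz": 0}, {"tx": -59, "ty": -1, "tz": -11, "wx": 0, "wy": 0.12, "wz": 0}, {"tx": -102, "ty": -1, "tz": -14, "wx": 0, "wy": 0.22, "wz": 0}, {"tx": -147, "ty": -1, "tz": -12, "wx": 0, "wy": 0.34, "wz": 0}, {"tx": -178, "ty": -1, "tz": -4, "wx": 0, "wy": 0.46, "wz": 0}, {"tx": -200, "ty": -1, "tz": 8, "wx": 0, "wy": 0.59, "wz": 0}, {"tx": -215, "ty": -1, "tz": 25, "wx": 0, "wy": 0.72, "wz": 0}, {"tx": -221, "ty": -1, "tz": 44, "wx": 0, "wy": 0.84, "wz": 0}, {"tx": -219, "ty": -1, "tz": 46, "wx": 0, "wy": 0.86, "wz": 0}, {"tx": -219, "ty": -1, "tz": 46, "wx": 0, "wy": 0.86, "wz": 0}, {"tx": -219, "ty": -1, "tz": 46, "wx": 0, "wy": 0.86, "wz": 0}]'

```text
time: 15.8
eef_pos: [0.4871, -0.1358, 0.5086]
tcp_rot: [0.999, 0.05, -0.002, -0.0]
contact_force: [0.5, 0.2, -3.5]
opening: 0.165
```

Run:
```python
from h import *
st()
s=imaging.read_camera("scene");t=imaging.read_camera("top")
crop(s,"pics/p3.png",180,170,350,370,3.0)
crop(t,"pics/p3t.png",340,110,540,290,3)
row([.443,.328,.335],.184)
for l in("round_a","square_a"):
  for n in("top","scene"):
    print(n,l,[(np.round(x["uv"],1).tolist(),round(x["confidence"],2)) for x in spotter.trace(n,l)])
```

```text
grasp [ 0.4865 -0.1357  0.3539] az 0.1 z [-0.004  0.001 -1.   ] F [ 0.5  0.2 -3.5] op 0.165 t 15.8 q [-4.730e-01 -1.570e-01  1.856e+00 -1.000e-03  1.447e+00 -5.730e-01]
row [   2.5 -465.9   19.3] rot [-0.001  0.003 -0.083] dist 466 t 15.9
top round_a [([285.4, 313.2], 0.97), ([234.7, 358.2], 0.92), ([285.9, 258.8], 0.88), ([211.0, 198.8], 0.77), ([440.1, 239.1], 0.62), ([409.1, 193.9], 0.5)]
scene round_a [([301.8, 229.0], 0.74), ([304.2, 201.6], 0.72), ([275.6, 301.1], 0.68), ([365.9, 194.1], 0.62), ([405.1, 241.8], 0.53), ([291.4, 308.8], 0.48)]
top square_a [([396.3, 215.0], 0.58), ([472.6, 182.4], 0.57), ([422.9, 191.4], 0.56)]
scene square_a [([291.8, 289.7], 0.89), ([287.2, 318.0], 0.52)]
```

View pics/p3.png

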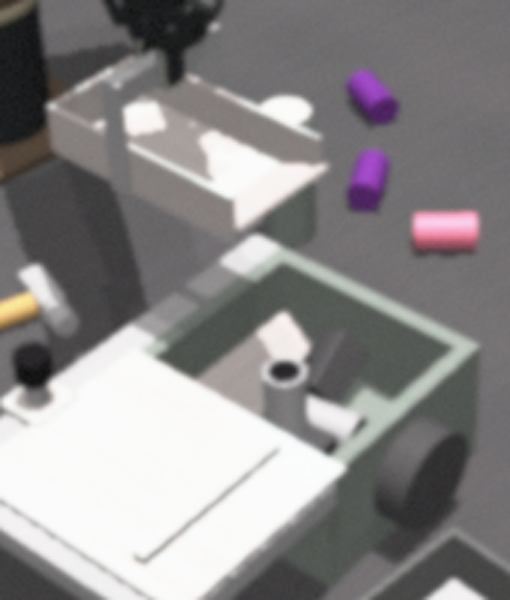

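View pics/p3t.png

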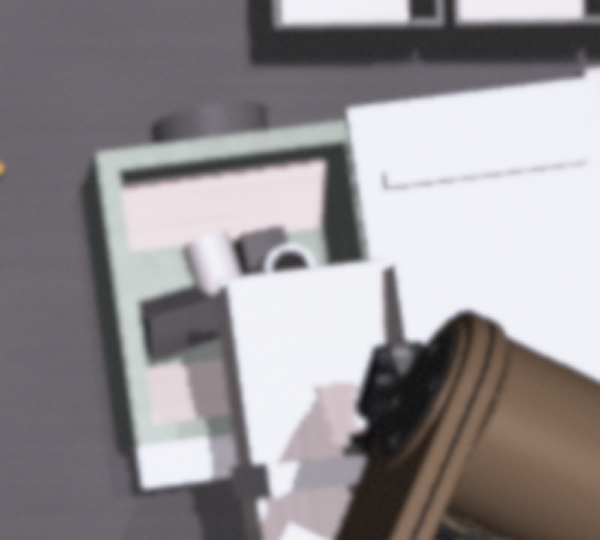

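All four are in the hopper: an upright round at (285,395), a lying round at (335,415), a square at (340,360), and a second square at (265,245) in the top crop. The tray is empty. Carrying it back.

>>> apply_moves --steps '[{"tx": 0, "ty": -25, "tz": 2, "wx": 0, "wy": 0, "wz": -0.01}, {"tx": 0, "ty": -70, "tz": 4, "wx": 0, "wy": 0, "wz": -0.02}, {"tx": 1, "ty": -118, "tz": 6, "wx": 0, "wy": 0, "wz": -0.03}, {"tx": 1, "ty": -166, "tz": 8, "wx": 0, "wy": 0, "wz": -0.04}, {"tx": 1, "ty": -214, "tz": 10, "wx": 0, "wy": 0, "wz": -0.05}, {"tx": 2, "ty": -262, "tz": 12, "wx": 0, "wy": 0, "wz": -0.06}, {"tx": 2, "ty": -310, "tz": 14, "wx": 0, "wy": 0, "wz": -0.07}, {"tx": 2, "ty": -358, "tz": 16, "wx": 0, "wy": 0, "wz": -0.08}, {"tx": 2, "ty": -404, "tz": 18, "wx": 0, "wy": 0, "wz": -0.083}, {"tx": 2, "ty": -440, "tz": 19, "wx": 0, "wy": 0, "wz": -0.083}, {"tx": 2, "ty": -466, "tz": 19, "wx": 0, "wy": 0, "wz": -0.083}, {"tx": 2, "ty": -466, "tz": 19, "wx": 0, "wy": 0, "wz": -0.083}]'

```text
time: 17.3
eef_pos: [0.4415, 0.331, 0.4895]
tcp_rot: [0.996, 0.094, -0.001, -0.001]
contact_force: [0.4, 0.3, -3.7]
opening: 0.169
```

Run:
```python
from h import *
st()
row([.443,.328,.105],.184);row([.443,.328,.096],.184)
```

```text
grasp [0.4411 0.3311 0.3348] az 0.187 z [-0.002  0.001 -1.   ] F [ 0.4  0.3 -3.7] op 0.169 t 17.3 q [ 0.459 -0.041  1.782  0.002  1.402  0.271]
row [  1.5   3.5 229.8] rot [-0.001  0.002  0.003] dist 230 t 17.3
row [  1.5   3.5 238.8] rot [-0.001  0.002  0.003] dist 239 t 17.3
```

>>> apply_moves --steps '[{"tx": 1, "ty": 3, "tz": 35, "wx": 0, "wy": 0, "wz": 0}, {"tx": 1, "ty": 3, "tz": 80, "wx": 0, "wy": 0, "wz": 0}, {"tx": 1, "ty": 3, "tz": 125, "wx": 0, "wy": 0, "wz": 0}, {"tx": 1, "ty": 3, "tz": 165, "wx": 0, "wy": 0, "wz": 0}, {"tx": 1, "ty": 3, "tz": 195, "wx": 0, "wy": 0, "wz": 0}, {"tx": 1, "ty": 3, "tz": 215, "wx": 0, "wy": 0, "wz": 0}, {"tx": 1, "ty": 3, "tz": 225, "wx": 0, "wy": 0, "wz": 0}, {"tx": 1, "ty": 3, "tz": 231, "wx": 0, "wy": 0, "wz": 0}, {"tx": 1, "ty": 3, "tz": 231, "wx": 0, "wy": 0, "wz": 0}]'

```text
time: 18.2
eef_pos: [0.4437, 0.3253, 0.2591]
tcp_rot: [0.996, 0.091, -0.0, -0.0]
contact_force: [-0.1, 0.0, -1.9]
opening: 0.167
```

Run:
```python
from h import *
st()
s=imaging.read_camera("scene")
crop(s,"pics/d1.png",280,120,420,260,4)
```

```text
grasp [0.4436 0.3253 0.1044] az 0.183 z [-0.001  0.    -1.   ] F [-0.1  0.  -1.9] op 0.167 t 18.2 q [4.480e-01 1.830e-01 1.989e+00 1.000e-03 9.700e-01 2.650e-01]
```

View pics/d1.png

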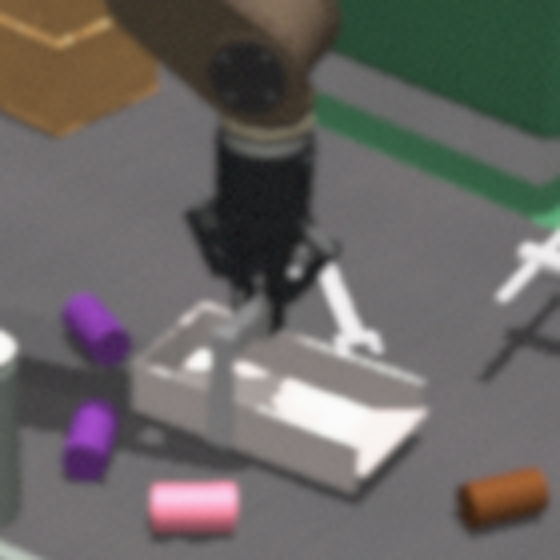

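>>> apply_moves --steps '[{"tx": 0, "ty": 0, "tz": 3, "wx": 0, "wy": 0, "wz": 0}, {"tx": 0, "ty": 0, "tz": 6, "wx": 0, "wy": 0, "wz": 0}, {"tx": 0, "ty": 0, "tz": 9, "wx": 0, "wy": 0, "wz": 0}, {"tx": 0, "ty": 0, "tz": 9, "wx": 0, "wy": 0, "wz": 0}, {"tx": 0, "ty": 0, "tz": 9, "wx": 0, "wy": 0, "wz": 0}]'

```text
time: 18.75
eef_pos: [0.4435, 0.3255, 0.2501]
tcp_rot: [0.996, 0.091, -0.0, -0.0]
contact_force: [-0.5, 0.0, -2.2]
opening: 0.169
```

Run:
```python
from h import *
st()
```

```text
grasp [0.4434 0.3256 0.0954] az 0.183 z [-0.     0.001 -1.   ] F [-0.5  0.  -2.2] op 0.169 t 18.75 q [4.490e-01 1.960e-01 1.993e+00 1.000e-03 9.520e-01 2.650e-01]
```

Just about to touch. Lowering another 2 mm, then releasing.

>>> apply_moves --steps '[{"tx": 0, "ty": 0, "tz": 1, "wx": 0, "wy": 0, "wz": 0}, {"tx": 0, "ty": 0, "tz": 2, "wx": 0, "wy": 0, "wz": 0}, {"tx": 0, "ty": 0, "tz": 2, "wx": 0, "wy": 0, "wz": 0}]'

```text
time: 19.05
eef_pos: [0.4438, 0.3257, 0.2499]
tcp_rot: [0.996, 0.091, -0.0, -0.0]
contact_force: [-2.9, -1.6, 7.1]
opening: 0.168
```

>>> apply_moves --steps '[{"tx": 0, "ty": 0, "tz": 0, "wx": 0, "wy": 0, "wz": 0}, {"tx": 0, "ty": 0, "tz": 0, "wx": 0, "wy": 0, "wz": 0}, {"tx": 0, "ty": 0, "tz": 0, "wx": 0, "wy": 0, "wz": 0}, {"tx": 0, "ty": 0, "tz": 0, "wx": 0, "wy": 0, "wz": 0}, {"tx": 0, "ty": 0, "tz": 0, "wx": 0, "wy": 0, "wz": 0}, {"tx": 0, "ty": 0, "tz": 0, "wx": 0, "wy": 0, "wz": 0}, {"tx": 0, "ty": 0, "tz": -20, "wx": 0, "wy": 0, "wz": 0}, {"tx": 0, "ty": 0, "tz": -50, "wx": 0, "wy": 0, "wz": 0}, {"tx": 0, "ty": 0, "tz": -90, "wx": 0, "wy": 0, "wz": 0}, {"tx": 0, "ty": 0, "tz": -130, "wx": 0, "wy": 0, "wz": 0}, {"tx": 0, "ty": 0, "tz": -170, "wx": 0, "wy": 0, "wz": 0}, {"tx": 0, "ty": 0, "tz": -200, "wx": 0, "wy": 0, "wz": 0}]' --hand 1

```text
time: 20.25
eef_pos: [0.4435, 0.3253, 0.4511]
tcp_rot: [0.996, 0.091, 0.001, -0.001]
contact_force: [-0.1, -0.4, -0.2]
opening: 1.002
```

Run:
```python
from h import *
st()
s=imaging.read_camera("scene");t=imaging.read_camera("top")
cv2.imwrite("pics/f.png",s["img"][:,:,::-1]); crop(t,"pics/ft.png",60,80,570,400,1.55)
crop(t,"pics/ht.png",365,125,485,285,3.7)
```

```text
grasp [0.4438 0.3256 0.2964] az 0.183 z [ 0.002  0.002 -1.   ] F [-0.1 -0.4 -0.2] op 1.002 t 20.25 q [ 4.480e-01 -2.400e-02  1.835e+00  1.000e-03  1.328e+00  2.650e-01]
```

View pics/f.png

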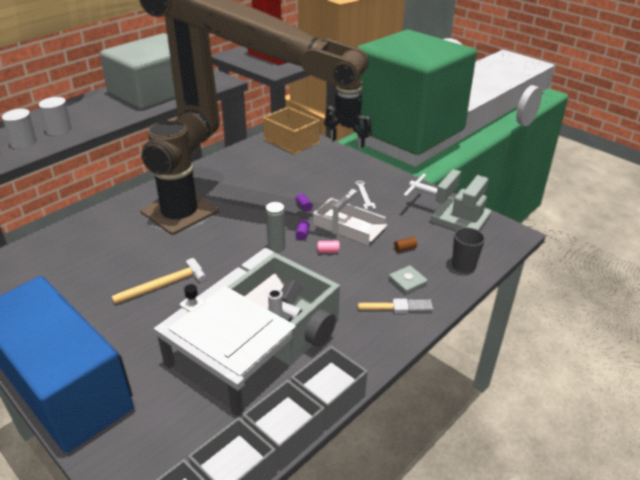

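View pics/ft.png

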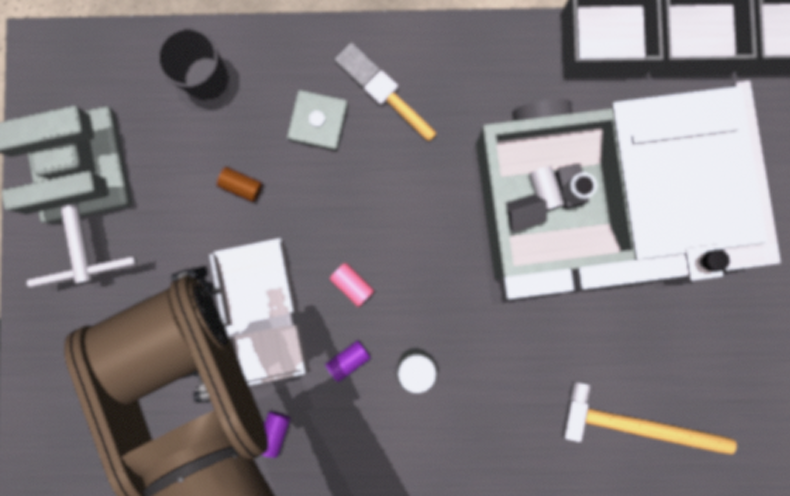

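View pics/ht.png

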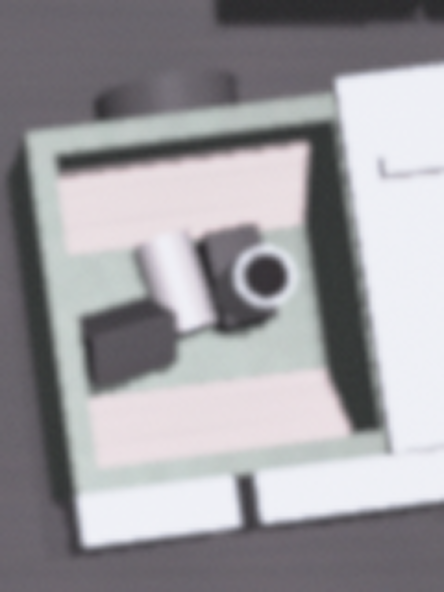

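The bench looks right: four offcuts in the hopper, tray standing, bystanders in place. One tube stands on end, so I'll check its height.

Run:
```python
from h import *
s=imaging.read_camera("scene");t=imaging.read_camera("top")
crop(s,"pics/g.png",240,250,340,350,6)
o1,r1=ray(t,[[436.6,199.3]]);
for b in([275,293.5],[275,296]):
    o2,r2=ray(s,[b]);l=np.linalg.lstsq(np.c_[r1[0],-r2[0]],o2-o1,rcond=None)[0]
    x1=o1+l[0]*r1[0];x2=o2+l[1]*r2[0];print((x1+x2)/2,np.linalg.norm(x1-x2))
for z in(.092,.128): print(proj(s,atz(t,[[436.6,199.3]],z)))
```

```text
[ 0.63765452 -0.15089585  0.12979095] 0.0014169879749759578
[ 0.63875523 -0.15244682  0.12326208] 0.0016982295943403667
[[273.77083493 307.83754579]]
[[274.38966197 294.18132531]]
```

View pics/g.png

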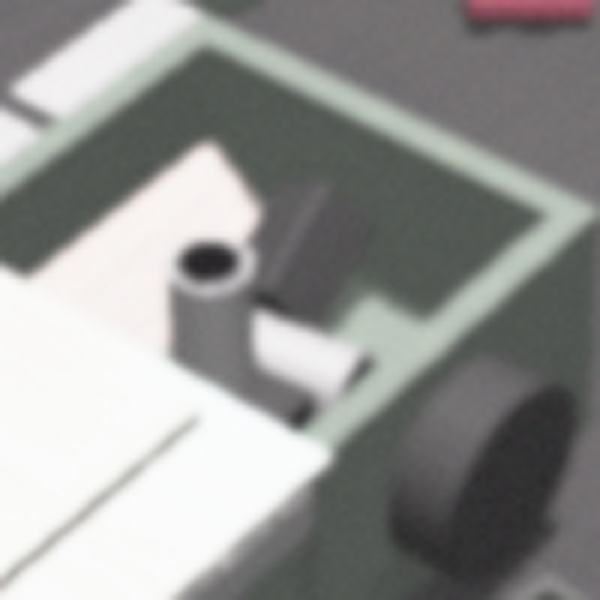

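Run:
```python
from h import *
s=imaging.read_camera("scene");t=imaging.read_camera("top")
Pq=[[-.104,.053,.045],[-.104,-.053,.045],[.107,.053,.021],[.107,-.053,.021]]
u,v=191,292;w=s["img"][v-12:v+13,u-12:u+13].max(2)<45
n,l,a,c=cv2.connectedComponentsWithStats(w.astype(np.uint8));i=1+a[1:,4].argmax();print("knob",c[i]+[u-12,v-12])
st(); print(ctrl.sign_off())
```

```text
knob [190.63392857 291.875     ]
grasp [0.4426 0.325  0.2911] az 0.183 z [-0.004 -0.001 -1.   ] F [ 0.8 -0.9 -0.4] op 1.002 t 20.55 q [ 4.480e-01 -2.000e-02  1.841e+00  1.000e-03  1.325e+00  2.650e-01]
the job is handed in; nothing more can be done
None
```

I pulled the plunger, slid the cover 180 mm to its stop and let the pin drop into the open hole. I then tipped all four offcuts into the hopper and stood the empty tray back on its old spot. I let go, moved clear and handed the job in at about 20.6 s; no verdict is reported.

**Last checks:**
- **Cover and pin:** the knob shows at pixel (190.6, 291.9), against (191.1, 292.3) predicted for the cover at 180 mm with the pin home. One attempt to triangulate the knob disagreed, because the top-view blob was poor (rays 7 mm apart), so I did not use it.
- **Offcuts:** all four are visible inside the hopper. One round tube came to rest on end on top of a square one. Its top is at about 128 mm, so its centre is about 97 mm up, roughly 27 mm below the wall tops. That meets the 10 mm limit, with less margin than the others.
- **Tray and bench:** the tray is empty and looks upright by eye; I did not measure its final pose. The bystanders look unmoved. The gripper is open and about 0.2 m above the tray, with no contact force beyond sensor noise.

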